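Fetch the strap from under the things in the fixings box

ROBOT

A 6-joint arm with a two-finger parallel gripper is mounted at the origin on the work surface. World frame = base frame: x ahead of the robot, y to its left, z up, the work surface at z = 0. Lengths are in m, angles in rad, forces in N, time in s.
With the tool pointing down it reaches from about 0.275 to 0.775 m from the base axis. Payload 14.6 kg.
Tool frame: the origin (TCP) lies on the centre line of the jaws, within the pads' length; the fingertips stand 17 mm ahead of it and the grasp point (between the pads) lies 2 mm behind it (tip_reach is the distance from the TCP to the fingertips, in m); z points along the fingers, y is the line along which they close (so a half turn about z gives the same grasp; the last joint's range is limited). The gripper opens to 85 mm and grips with 20 to 120 N. Pads are 22 mm wide; open, the fingers measure 114 mm over their backs; the gripper's body (76 mm by 85 mm) begins 54 mm behind the grasp point. The pads swing forward as they close: fully open they stand 13 mm farther back than shut.
Start: joints at [-1.363, 0.263, -0.048, 1.259, 0, 1.415], TCP at [0.186, -0.491, 0.225] pointing down, gripper open.
Joint ranges: [-2.65, 2.65], [-0.89, 1.7], [-1.18, 1.37], [-2.13, 2.11], [-1.35, 1.29], [-3.14, 3.14]. Speed limits (rad/s): [1.89, 1.89, 2.57, 2.79, 3.14, 3.14].

INTERFACE

Orientations are given as a 3x3 rotation matrix whose columns are the frame's x, y, z axes.
In Python, from station import state, snapshot, hand_in, tip_reach gives the robot as it stands. The module is installed in compiled form; this text tells all that it offers.
- The arm moves only by the tool play_rows, never from a script. Its argument "increments" is a list of rows, each a list of 2 entries, a list of its own where there are three numbers: the shift along the tool's x, y, z in mm, then the turn, a rotation vector about the tool's x, y, z in degrees. A call has 1 to 12 rows; each row is the pose to reach, as a shift and turn from the pose commanded when the call began, along the tool's axes at that moment; what a row does not reach only later rows make up. A row lasts 1/10 s, in which the tool goes at most 50 mm and 8.59 degrees, less where a joint would pass 70% of its speed; a pose out of reach is approached as far as the arm can. A call with a gripper value outside its range is refused whole. "grip" is the finger opening in mm, from 0 to 85.4, set as the call begins (left out, the last holds). The fingers move at their own pace and stop on an object; "grip_force" is the grip in N (left out, the last holds). Time passes only in rows, so rows that repeat a pose let the fingers close. It gives the time, the measured TCP pose, the force, the opening and the grip force at its end, in the units of the state.
- state(): the state, without advancing time (a new reading comes with each control period).
- snapshot(name): name is "side" or "top" or "wrist"; returns a dict with "image" (420x560x3 uint8, blue, green, red), "fx", "fy", "cx", "cy" (pixels), "extrinsics" (4x4, takes a point from camera to world coordinates). Camera axes: x right, y down, z forward; pixel columns grow to the right and rows downward; lengths in m; the calibration is good to about 2 mm. A picture is of the moment at which its call begins. There is no depth.
- hand_in(): hands the job in; it is judged then, once.
The state is a dict: "clock": time; "joints": joint angles; "qvel": joint speeds; "tau": joint torques, N m; "tcp_pos": TCP position; "tool_rot": TCP orientation; "contact_force": force on the tool from outside, world axes, zero at the start; "moment": the same for the moment, N m; "gripper_width": finger opening in m; "finger_force": force on a finger pad.
Only numpy, scipy, OpenCV 4.12 (cv2) and the standard library are available. Lean on these libraries where they do the work, as an engineer would, in place of code of your own. Each camera call takes 0.05 s, during which the arm holds its last target. There are 200 camera calls.

TASK

The steel strap lies at the bottom of the wooden fixings box under the yellow junction box, the blue screw tub and the red tape measure: first take all three out and stand them upright on the black rubber mat, then lay the strap flat inside the white outline on the timber board. Once the strap lies there, with the three things still on the mat, put them back upright on the floor of the box, each in the middle of the painted bay of its own colour (not necessarily where it was).

Things in the scene. Friction and masses are not known exactly. Their poses are not given: they have to be found in the camera images.
- fixings_box: Fixed open wooden box, 256 mm long (its x axis) by 152 mm wide (y) by 50 mm high outside; walls and floor 8 mm thick, so the inside is 240 x 136 mm and 42 mm deep. Origin: centre of its underside, on the bench. Its inner floor, 8 mm above the bench, is painted in three coloured bays.
- bay_yellow: A look-only painted rectangle, yellow, on the floor of the fixings box, 70 mm along the box's length (its x) by 134 mm across it (its y). Origin: its centre, at floor height. Which of the three colours is in the middle and which at either end changes. At the start a thing (of any colour) and the strap lie over it, and its yellow edges show on both sides of them. The centres of neighbouring bays are 74 mm apart.
- bay_blue: A look-only painted rectangle, blue, on the floor of the fixings box, 70 mm along the box's length (its x) by 134 mm across it (its y). Origin: its centre, at floor height. Which of the three colours is in the middle and which at either end changes. At the start a thing (of any colour) and the strap lie over it, and its blue edges show on both sides of them. The centres of neighbouring bays are 74 mm apart.
- bay_red: A look-only painted rectangle, red, on the floor of the fixings box, 70 mm along the box's length (its x) by 134 mm across it (its y). Origin: its centre, at floor height. Which of the three colours is in the middle and which at either end changes. At the start a thing (of any colour) and the strap lie over it, and its red edges show on both sides of them. The centres of neighbouring bays are 74 mm apart.
- strap: Loose flat galvanised steel strap with four dark screw holes, 200 mm long (its x axis), 40 mm wide (y), 8 mm thick, about 0.4 kg. Origin: centre of its underside. It lies flat on the floor of the fixings box, along the box's length; at the start the three coloured things stand on top of it, one above each bay, 74 mm apart.
- junction_box: Loose yellow electrical junction box, 56 x 56 mm and 40 mm high, with a black cable gland (drawn only) sticking out 5 mm from each of its two x sides; about 0.15 kg. Origin: centre of its underside, z up. It starts with its x axis along the fixings box's length.
- screw_tub: Loose round blue screw tub with a blue lid, 50 mm in diameter (lid 52 mm, the top 8 mm), 44 mm high, about 0.28 kg. Origin: centre of its underside, z up.
- tape_measure: Loose red tape measure standing on its edge, 58 mm long (its x axis), 40 mm thick (y, black round discs on these sides), 50 mm high, about 0.25 kg. Origin: centre of its underside, z up. It starts with its x axis along the fixings box's length.
- mat: Fixed black rubber mat lying on the bench to one side of the fixings box (left or right), 250 mm (its x) by 120 mm (y), 3 mm thick. Origin: centre of its underside; its length runs roughly away from the robot.
- timber: Fixed brown timber board lying on the bench on the other side of the fixings box, 260 mm (its x) by 110 mm (y), 18 mm thick. On its top a white outline, 208 x 48 mm inside, is centred on it with its length along x: the place for the strap. Origin: centre of its underside.
Mind the look-alikes: they are no part of the job. What is shaped like the strap but green or purple is not meant.

How it is judged:
On the way, in this order (a step that is already met when the one before it is completed fails the run):
1. the junction box, the screw tub and the tape measure all stand upright and released on the mat, the strap still in the fixings box (x of junction_box in the frame of mat between -0.125 and 0.125 m and y of junction_box in the frame of mat between -0.06 and 0.06 m and z of junction_box in the frame of mat between -0.002 and 0.009 m and angle between each of junction_box, screw_tub, tape_measure's own z axis and vertical below 0.15 rad and contact force between the fingers and junction_box below 0.3 N and linear speed of each of junction_box, screw_tub, tape_measure below 0.02 m/s and angular speed of each of junction_box, screw_tub, tape_measure below 0.2 rad/s and x of screw_tub in the frame of mat between -0.125 and 0.125 m and y of screw_tub in the frame of mat between -0.06 and 0.06 m and z of screw_tub in the frame of mat between -0.002 and 0.009 m and contact force between the fingers and screw_tub below 0.3 N and x of tape_measure in the frame of mat between -0.125 and 0.125 m and y of tape_measure in the frame of mat between -0.06 and 0.06 m and z of tape_measure in the frame of mat between -0.002 and 0.009 m and contact force between the fingers and tape_measure below 0.3 N and x of strap in the frame of fixings_box between -0.03 and 0.03 m and y of strap in the frame of fixings_box between -0.05 and 0.05 m and z of strap in the frame of fixings_box between 0 and 0.02 m), for 0.2 s.
2. the strap lies released in the outline on the timber (centre within 12 mm, direction within 0.12 rad) while the three things still stand on the mat (horizontal distance between strap and timber below 0.012 m and angle between the x axis of strap and the x axis of timber, either way round below 0.12 rad and z of strap in the frame of timber between 0.014 and 0.023 m and angle between strap's own z axis and vertical below 0.1 rad and contact force between the fingers and strap below 0.3 N and linear speed of each of strap, junction_box, screw_tub, tape_measure below 0.02 m/s and angular speed of each of strap, junction_box, screw_tub, tape_measure below 0.2 rad/s and x of junction_box in the frame of mat between -0.125 and 0.125 m and y of junction_box in the frame of mat between -0.06 and 0.06 m and z of junction_box in the frame of mat between -0.002 and 0.009 m and angle between each of junction_box, screw_tub, tape_measure's own z axis and vertical below 0.15 rad and contact force between the fingers and junction_box below 0.3 N and x of screw_tub in the frame of mat between -0.125 and 0.125 m and y of screw_tub in the frame of mat between -0.06 and 0.06 m and z of screw_tub in the frame of mat between -0.002 and 0.009 m and contact force between the fingers and screw_tub below 0.3 N and x of tape_measure in the frame of mat between -0.125 and 0.125 m and y of tape_measure in the frame of mat between -0.06 and 0.06 m and z of tape_measure in the frame of mat between -0.002 and 0.009 m and contact force between the fingers and tape_measure below 0.3 N), for 0.2 s.
At the end, for the whole second after the job is handed in: Strap flat in the timber's outline (centre within 12 mm, direction within 0.12 rad); junction box, screw tub and tape measure upright (0.15 rad) on the fixings box's floor, each centre within 15 mm of that of the bay of its own colour; all released and at rest (horizontal distance between strap and timber below 0.012 m and angle between the x axis of strap and the x axis of timber, either way round below 0.12 rad and z of strap in the frame of timber between 0.014 and 0.023 m and angle between strap's own z axis and vertical below 0.1 rad and contact force between the fingers and strap below 0.3 N and linear speed of each of strap, junction_box, screw_tub, tape_measure below 0.02 m/s and angular speed of each of strap, junction_box, screw_tub, tape_measure below 0.2 rad/s and horizontal distance between junction_box and bay_yellow below 0.015 m and z of junction_box in the frame of bay_yellow between -0.004 and 0.005 m and angle between each of junction_box, screw_tub, tape_measure's own z axis and vertical below 0.15 rad and contact force between the fingers and junction_box below 0.3 N and horizontal distance between screw_tub and bay_blue below 0.015 m and z of screw_tub in the frame of bay_blue between -0.004 and 0.005 m and contact force between the fingers and screw_tub below 0.3 N and horizontal distance between tape_measure and bay_red below 0.015 m and z of tape_measure in the frame of bay_red between -0.004 and 0.005 m and contact force between the fingers and tape_measure below 0.3 N); the robot touches nothing.
It also fails if it takes over 150 s, if anything falls off the work surface, if the arm or the gripper's body presses on something with over 40 N, if the wrist force passes 120 N, or if a joint passes its speed limit or range.

## Working session

There is one attempt and no reset: what is moved stays moved. The work goes in short steps, Python scripts to look and compute and a tool call to move; the robot and the scene stay as the last step left them, time stands still between calls to the robot, and variables do not carry over. Pictures are saved under pics/ and viewed, at most 14 in all, crops included, and the job is handed in when it is done.

Besides the shell and the picture viewer there is one more tool, called as name(argument=value, ...) on one line, values as JSON. play_rows: Moves the arm, as the interface text tells. Its arguments: {"type":"object","properties":{"increments":{"type":"array"},"grip":{"type":"number"},"grip_force":{"type":"number"}},"required":["increments"]}

```bash
mkdir -p pics; cat > h.py <<'E'
import numpy as np, cv2
from station import state, snapshot, hand_in, tip_reach
def ray(s,u,v,z):
    E=np.array(s["extrinsics"]); d=E[:3,:3]@np.array([(u-s["cx"])/s["fx"],(v-s["cy"])/s["fy"],1]); o=E[:3,3]
    return (o+d*(z-o[2])/d[2]).round(4)
def save(s,n): cv2.imwrite(f"pics/{n}.png",s["image"])
E
python3 - <<'E'
from h import *
import pickle
for n in ["top","side"]:
    s=snapshot(n); save(s,n+"0"); pickle.dump(s,open(n+"0.pkl","wb")); print(n,np.array(s["extrinsics"]).round(3).tolist(),s["fx"])
st=state(); print(st["tcp_pos"],np.round(st["tool_rot"],3).tolist(),st["gripper_width"],tip_reach)
E
```

```text
top [[-0.018, -0.98, 0.197, 0.212], [-1.0, 0.016, -0.013, -0.001], [0.009, -0.197, -0.98, 1.029], [0.0, 0.0, 0.0, 1.0]] 396.9066344080964
side [[0.712, -0.398, 0.579, -0.256], [-0.703, -0.416, 0.577, -0.641], [0.011, -0.817, -0.576, 0.667], [0.0, 0.0, 0.0, 1.0]] 494.9351097312644
[ 0.1862722  -0.49058315  0.2249815 ] [[0.935, 0.355, -0.0], [0.355, -0.935, 0.001], [0.0, -0.001, -1.0]] 0.08537402545909253 0.017
```

View pics/top0.png

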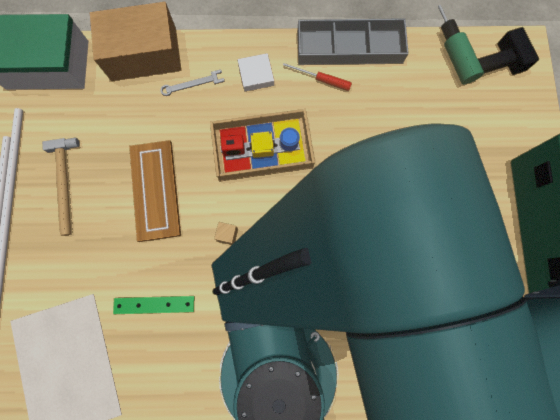

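View pics/side0.png

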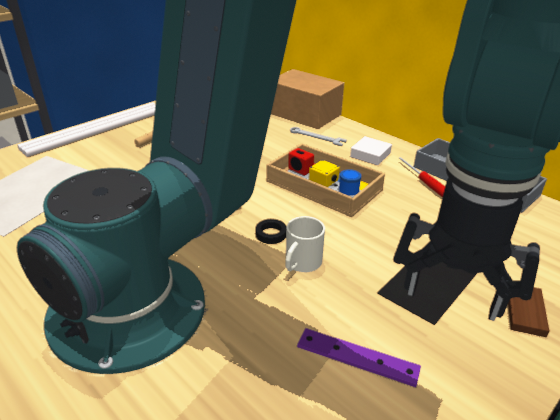

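The top view shows the box at (263,145), with red tape (232,140), yellow junction box (262,145) and blue tub (289,138). The timber with its outline is at (155,190). The look-alikes are the green strap (153,305) in top and the purple strap (360,357) in side. The mat is partly hidden under the arm, at side (435,285). The steel strap lies in the box under the three things. Checking a close crop.

```bash
python3 - <<'E'
from h import *
a=cv2.imread("pics/top0.png")[100:250,120:320]
cv2.imwrite("pics/c1.png",cv2.resize(a,None,fx=4,fy=4,interpolation=cv2.INTER_CUBIC))
E
```

```text
(no output)
```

View pics/c1.png

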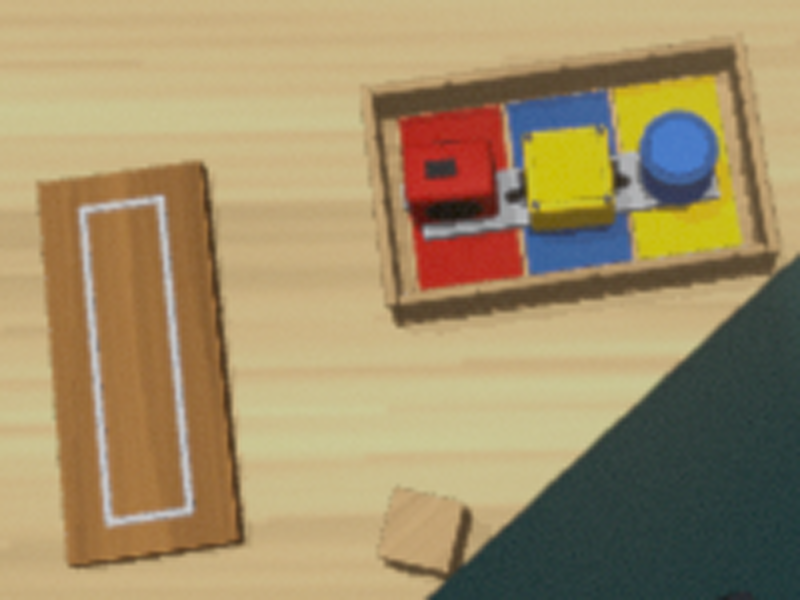

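```bash
python3 - <<'E'
from h import *
import pickle
s=pickle.load(open("top0.pkl","rb"));d=pickle.load(open("side0.pkl","rb"))
def P(L,z): return np.array([ray(s,120+u/4,100+v/4,z)[:2] for u,v in L])
def rep(n,p): print(n,p.tolist(),"mean",p.mean(0).round(4),"sides",np.linalg.norm(p-np.roll(p,-1,0),axis=1).round(3),"ang",[round(float(np.degrees(np.arctan2(*(p[j]-p[i])[::-1]))),1) for i,j in((0,1),(1,2),(3,2),(0,3))])
rep("box",P([(363,88),(740,38),(778,255),(393,308)],.05))
rep("bays",P([(400,118),(715,75),(743,245),(420,289)],.008))
rep("outl",P([(80,208),(163,197),(191,513),(107,524)],.018))
rep("timb",P([(38,183),(203,162),(243,543),(70,566)],.018))
rep("jb",P([(527,130),(607,125),(614,203),(533,207)],.056))
rep("tape",P([(408,150),(490,142),(496,193),(412,202)],.066))
print("tub",P([(678,145)],.06))
for u,v in((378,293),(433,321),(422,248),(485,270)): print("mat",ray(d,u,v,.003))
E
```

```text
box [[0.6381, 0.1651], [0.6698, -0.0834], [0.5197, -0.1033], [0.4883, 0.1436]] mean [0.579  0.0305] sides [0.251 0.151 0.249 0.151] ang [-82.7, -172.4, -82.8, -171.8]
bays [[0.6342, 0.1467], [0.6624, -0.069], [0.5403, -0.0844], [0.513, 0.132]] mean [0.5875 0.0313] sides [0.218 0.123 0.218 0.122] ang [-82.6, -172.8, -82.8, -173.1]
outl [[0.5695, 0.3572], [0.5764, 0.3024], [0.3633, 0.2758], [0.3571, 0.3291]] mean [0.4666 0.3161] sides [0.055 0.215 0.054 0.214] ang [-82.8, -172.9, -83.4, -172.5]
timb [[0.5875, 0.386], [0.6007, 0.2767], [0.3434, 0.242], [0.3306, 0.3513]] mean [0.4656 0.314 ] sides [0.11  0.26  0.11  0.259] ang [-83.1, -172.3, -83.3, -172.3]
jb [[0.6049, 0.0573], [0.6076, 0.0054], [0.5543, 0.0016], [0.5524, 0.0537]] mean [0.5798 0.0295] sides [0.052 0.053 0.052 0.053] ang [-87.0, -175.9, -87.9, -176.1]
tape [[0.5884, 0.1329], [0.5931, 0.0805], [0.5586, 0.0767], [0.5534, 0.13]] mean [0.5734 0.105 ] sides [0.053 0.035 0.054 0.035] ang [-84.9, -173.7, -84.4, -175.3]
tub [[ 0.5916 -0.0403]]
mat [ 0.3636 -0.2958  0.003 ]
mat [ 0.3765 -0.4064  0.003 ]
mat [ 0.5423 -0.2804  0.003 ]
mat [ 0.5731 -0.4071  0.003 ]
```

```bash
cat >> h.py <<'E'
from scipy.spatial.transform import Rotation as Ro
def go(x,y,z,yaw):
    st=state(); R=np.array(st["tool_rot"]); p=np.array(st["tcp_pos"]); a=np.radians(yaw)
    T=np.array([[np.cos(a),np.sin(a),0],[np.sin(a),-np.cos(a),0],[0,0,-1.]])
    print("shift",((np.array([x,y,z])-p)@R*1000).round(1),"turn",np.degrees(Ro.from_matrix(R.T@T).as_rotvec()).round(2))
E
python3 -c "
from h import *
go(.58,.03,.26,97.3)"
```

```text
shift [ 552.9 -347.   -34.6] turn [-4.000e-02 -4.000e-02 -7.651e+01]
```

play_rows(increments=[[[0, 0, -35], [0, 0, 0]], [[553, -347, -35], [0, 0, -76.5]], [[553, -347, -35], [0, 0, -76.5]], [[553, -347, -35], [0, 0, -76.5]], [[553, -347, -35], [0, 0, -76.5]], [[553, -347, -35], [0, 0, -76.5]], [[553, -347, -35], [0, 0, -76.5]], [[553, -347, -35], [0, 0, -76.5]], [[553, -347, -35], [0, 0, -76.5]], [[553, -347, -35], [0, 0, -76.5]], [[553, -347, -35], [0, 0, -76.5]], [[553, -347, -35], [0, 0, -76.5]]], grip=85)

```text
clock: 1.3
tcp_pos: [0.5189, -0.0501, 0.2603]
tool_rot: [[-0.127, 0.992, -0.0], [0.992, 0.127, -0.0], [-0.0, -0.0, -1.0]]
contact_force: [0.7, -0.4, 0.8]
gripper_width: 0.0851
finger_force: 0.0
```

play_rows(increments=[[[0, 0, 0], [0, 0, 0]], [[0, 0, 0], [0, 0, 0]]])

```text
clock: 1.5
tcp_pos: [0.5182, -0.0512, 0.2598]
tool_rot: [[-0.129, 0.992, -0.001], [0.992, 0.129, 0.0], [0.0, -0.001, -1.0]]
contact_force: [0.2, 1.2, 1.2]
gripper_width: 0.0848
finger_force: 0.0
```

```bash
python3 - <<'E'
from h import *
import pickle
t=snapshot("top"); w=snapshot("wrist"); pickle.dump((t,w),open("p2.pkl","wb"))
cv2.imwrite("pics/w1.png",cv2.resize(w["image"],(800,600)))
cv2.imwrite("pics/t1.png",cv2.resize(t["image"][90:330,270:560],None,fx=2.5,fy=2.5,interpolation=cv2.INTER_CUBIC))
print(np.array(w["extrinsics"]).round(3).tolist(),w["fx"])
E
```

```text
[[0.992, 0.123, 0.033, 0.51], [0.128, -0.957, -0.261, 0.014], [-0.001, 0.263, -0.965, 0.407], [0.0, 0.0, 0.0, 1.0]] 356.37432948117026
```

View pics/w1.png

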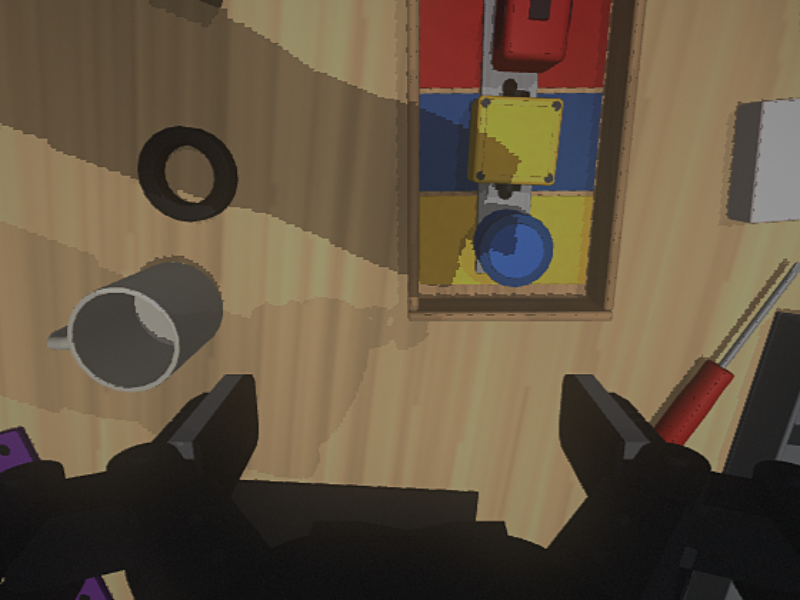

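View pics/t1.png

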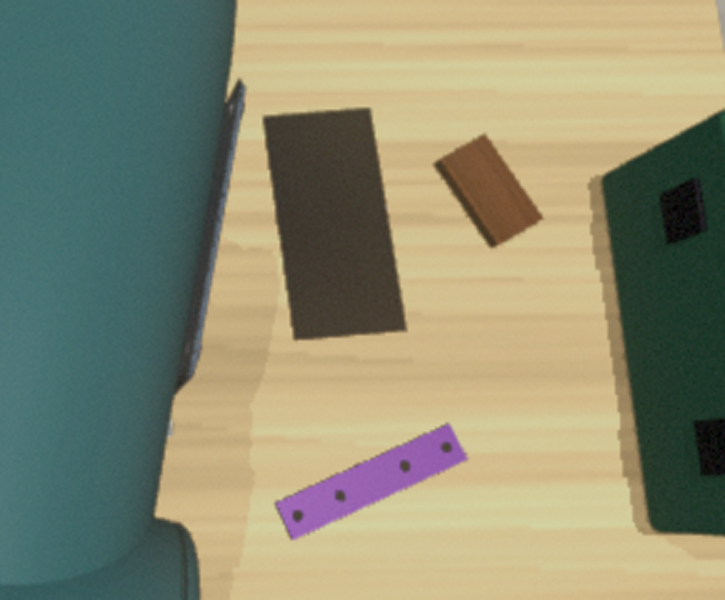

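The wrist view shows the tub lid at (515,247), the junction box top at (519,141) and the strap beneath. In the second picture the mat corners are (263,117), (370,108), (406,330) and (295,340).

```bash
python3 - <<'E'
from h import *
import pickle
t,w=pickle.load(open("p2.pkl","rb"))
p=np.array([ray(t,270+u/2.5,90+v/2.5,.003)[:2] for u,v in((263,117),(370,108),(406,330),(295,340))])
print("mat",p.tolist(),p.mean(0),np.linalg.norm(p-np.roll(p,-1,0),axis=1),np.degrees(np.arctan2(*(p[0]-p[3])[::-1])),np.degrees(np.arctan2(*(p[1]-p[2])[::-1])))
W=lambda u,v,z: ray(w,u*.7,v*.7,z)
print("tub",W(515,247,.06))
j=np.array([W(*c,.056) for c in((484,97),(563,98),(556,185),(475,183))]);print("jb",j.tolist(),j.mean(0))
print("box rim corners",W(410,319,.05),W(611,319,.05))
print("strap edges at (484,88) (537,96)",W(483,88,.016),W(537,88,.016), "end",W(478,273,.016))
print("bay lines",W(419,192,.008),W(594,192,.008),W(420,92,.008),W(600,92,.008))
go(.5916,-.040,.13,97.3)
E
```

```text
mat [[0.6089, -0.2774], [0.6176, -0.396], [0.3703, -0.4124], [0.3617, -0.2948]] [ 0.489625 -0.34515 ] [0.11891867 0.2478432  0.11791404 0.24781162] 4.026314631566925 3.7940838226302147
tub [ 0.5899 -0.036   0.06  ]
jb [[0.5531, 0.0573, 0.056], [0.6038, 0.0632, 0.056], [0.6105, 0.0086, 0.056], [0.5561, 0.0029, 0.056]] [0.580875 0.033    0.056   ]
box rim corners [ 0.5253 -0.1     0.05  ] [ 0.672  -0.0811  0.05  ]
strap edges at (484,88) (537,96) [0.5563 0.0681 0.016 ] [0.5947 0.073  0.016 ] end [ 0.575  -0.0663  0.016 ]
bay lines [ 0.5208 -0.0107  0.008 ] [0.6544 0.0065 0.008 ] [0.512  0.0606 0.008 ] [0.6427 0.0775 0.008 ]
shift [  3.3  75.  130.2] turn [-0.03 -0.   -0.04]
```

play_rows(increments=[[[6, 75, 60], [0, 0, 0]], [[6, 75, 130], [0, 0, 0]], [[6, 75, 130], [0, 0, 0]], [[6, 75, 170], [0, 0, 0]], [[6, 75, 210], [0, 0, 0]], [[6, 75, 210], [0, 0, 0]], [[6, 75, 210], [0, 0, 0]], [[6, 75, 210], [0, 0, 0]]], grip=72)

```text
clock: 2.4
tcp_pos: [0.5929, -0.0376, 0.0529]
tool_rot: [[-0.126, 0.992, 0.003], [0.992, 0.126, -0.001], [-0.001, 0.003, -1.0]]
contact_force: [0.8, 0.3, 0.1]
gripper_width: 0.0718
finger_force: 0.0
```

play_rows(increments=[[[0, 0, 0], [0, 0, 0]], [[0, 0, 0], [0, 0, 0]], [[0, 0, 0], [0, 0, 0]], [[0, 0, 0], [0, 0, 0]], [[0, 0, 0], [0, 0, 0]], [[0, 0, 0], [0, 0, 0]]], grip=20, grip_force=50)

```text
clock: 3.0
tcp_pos: [0.5871, -0.0378, 0.0542]
tool_rot: [[-0.126, 0.992, -0.006], [0.992, 0.126, -0.004], [-0.003, -0.006, -1.0]]
contact_force: [-44.5, -6.9, 73.0]
gripper_width: 0.0206
finger_force: 36.3
```

```bash
python3 -c "
from h import *
st=state();print(st['tcp_pos'],st['gripper_width'],st['finger_force'])
go(.567,-.312,.13,97.3)"
```

```text
[ 0.58710598 -0.03776482  0.05420515] 0.020573444112549345 36.342651372542605
shift [-269.8  -55.   -74.6] turn [-0.34  0.19 -0.05]
```

```bash
python3 -c "
from h import *
w=snapshot('wrist'); s=snapshot('side')
a=w['image']; b=cv2.resize(s['image'][120:240,240:420],None,fx=2.2,fy=3.5/3.5*2.2)
c=np.zeros((560,800,3),np.uint8); a=cv2.resize(a,(400,300)); c[:300,:400]=a; c[:b.shape[0],400:400+b.shape[1]]=b
cv2.imwrite('pics/x1.png',c)"
```

```text
(no output)
```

View pics/x1.png

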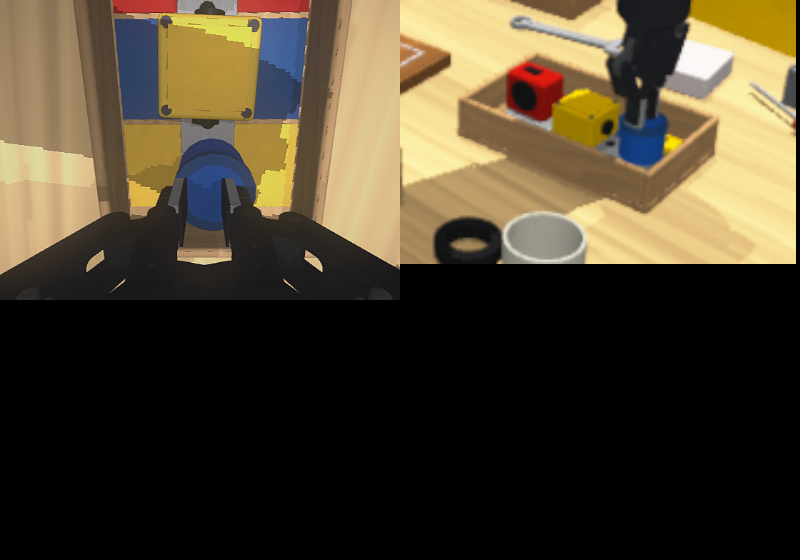

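The fingers closed on top of the lid because the open pads sit farther back than I allowed for. The tub still stands upright. I'll raise, open, re-measure and grip lower.

play_rows(increments=[[[0, 0, -20], [0, 0, 0]], [[0, 0, -80], [0, 0, 0]], [[0, 0, -80], [0, 0, 0]], [[0, -70, -120], [0, 0, 0]], [[0, -70, -120], [0, 0, 0]], [[0, -70, -120], [0, 0, 0]]])

```text
clock: 3.7
tcp_pos: [0.5207, -0.0458, 0.1731]
tool_rot: [[-0.126, 0.992, 0.003], [0.992, 0.126, -0.001], [-0.001, 0.003, -1.0]]
contact_force: [1.4, 0.0, -0.6]
gripper_width: 0.0201
finger_force: 0.0
```

```bash
python3 -c "
from h import *
import pickle
w=snapshot('wrist');pickle.dump(w,open('w.pkl','wb'))
cv2.imwrite('pics/w2.png',cv2.resize(w['image'],(800,600)))
st=state();print(st['tcp_pos'],st['contact_force'])"
```

```text
[ 0.52208012 -0.04582054  0.17198196] [-0.05608894 -0.61458435  0.27393927]
```

View pics/w2.png

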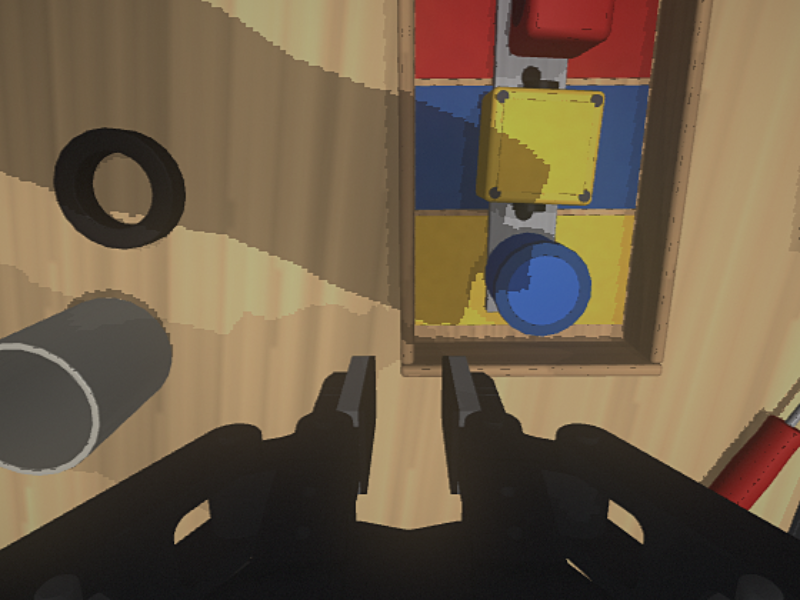

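Everything still stands. The tub lid is at (543,287) and the junction box top corners are about (496,90), (605,92), (590,205) and (489,203).

```bash
python3 -c "
from h import *
import pickle
w=pickle.load(open('w.pkl','rb'));W=lambda u,v,z: ray(w,u*.7,v*.7,z)
t=W(543,287,.06);print('tub',t)
j=np.array([W(*c,.056) for c in((496,90),(605,92),(590,205),(489,203))]);print(j.mean(0))
go(t[0],t[1],.038,97.3)"
```

```text
tub [ 0.5917 -0.0365  0.06  ]
[0.57995 0.0325  0.056  ]
shift [  0.6  69.9 134.2] turn [ 0.15  0.06 -0.04]
```

play_rows(increments=[[[1, 70, 20], [0, 0, 0]], [[1, 70, 40], [0, 0, 0]], [[1, 70, 60], [0, 0, 0]], [[1, 70, 100], [0, 0, 0]], [[1, 70, 134], [0, 0, 0]], [[1, 70, 134], [0, 0, 0]], [[1, 70, 134], [0, 0, 0]]], grip=74)

```text
clock: 4.45
tcp_pos: [0.592, -0.0356, 0.0366]
tool_rot: [[-0.127, 0.992, -0.001], [0.992, 0.127, 0.0], [0.0, -0.001, -1.0]]
contact_force: [0.2, -0.6, 0.2]
gripper_width: 0.0743
finger_force: 0.0
```

play_rows(increments=[[[0, 0, 0], [0, 0, 0]], [[0, 0, 0], [0, 0, 0]], [[0, 0, 0], [0, 0, 0]], [[0, 0, 0], [0, 0, 0]], [[0, 0, 0], [0, 0, 0]]], grip=40, grip_force=50)

```text
clock: 4.95
tcp_pos: [0.5929, -0.0359, 0.0386]
tool_rot: [[-0.127, 0.992, 0.003], [0.992, 0.127, -0.001], [-0.001, 0.003, -1.0]]
contact_force: [-1.7, -0.1, 9.2]
gripper_width: 0.0498
finger_force: 50.1
```

play_rows(increments=[[[0, 0, -20], [0, 0, 0]], [[0, 0, -60], [0, 0, 0]], [[0, 0, -110], [0, 0, 0]], [[0, 0, -120], [0, 0, 0]], [[-40, 0, -120], [0, 0, 0]]])

```text
clock: 5.45
tcp_pos: [0.5977, -0.0731, 0.1599]
tool_rot: [[-0.131, 0.991, 0.005], [0.991, 0.131, -0.0], [-0.001, 0.005, -1.0]]
contact_force: [0.2, -0.8, -5.0]
gripper_width: 0.0497
finger_force: 53.2
```

```bash
python3 -c "
from h import *
go(.563,-.312,.16,97.3); print(state()['gripper_width'],state()['tcp_pos'])"
```

```text
shift [-2.323e+02 -6.570e+01 -2.000e-01] turn [0.29 0.05 0.22]
0.04971048143682069 [ 0.59774996 -0.07305553  0.15992293]
```

play_rows(increments=[[[-50, -14, 0], [0, 0, 0]], [[-100, -28, 0], [0, 0, 0]], [[-150, -42, 0], [0, 0, 0]], [[-200, -57, 0], [0, 0, 0]], [[-232, -66, 0], [0, 0, 0]], [[-232, -66, 20], [0, 0, 0]], [[-232, -66, 60], [0, 0, 0]], [[-232, -66, 100], [0, 0, 0]], [[-232, -66, 125], [0, 0, 0]], [[-232, -66, 131], [0, 0, 0]], [[-232, -66, 131], [0, 0, 0]], [[-232, -66, 131], [0, 0, 0]]])

```text
clock: 6.65
tcp_pos: [0.561, -0.3141, 0.0261]
tool_rot: [[-0.127, 0.992, 0.001], [0.992, 0.127, -0.001], [-0.001, 0.001, -1.0]]
contact_force: [0.4, 0.2, -2.4]
gripper_width: 0.0495
finger_force: 55.2
```

play_rows(increments=[[[0, 0, 1], [0, 0, 0]], [[0, 0, 1], [0, 0, 0]]])

```text
clock: 6.85
tcp_pos: [0.5609, -0.314, 0.0247]
tool_rot: [[-0.127, 0.992, 0.001], [0.992, 0.127, -0.0], [-0.0, 0.0, -1.0]]
contact_force: [-0.0, 0.4, -3.7]
gripper_width: 0.0495
finger_force: 55.2
```

play_rows(increments=[[[0, 0, 0], [0, 0, 0]], [[0, 0, 0], [0, 0, 0]], [[0, 0, 0], [0, 0, 0]], [[0, 0, -40], [0, 0, 0]], [[0, 0, -90], [0, 0, 0]], [[0, 0, -130], [0, 0, 0]], [[0, 0, -130], [0, 0, 0]]], grip=74)

```text
clock: 7.55
tcp_pos: [0.5626, -0.3153, 0.1602]
tool_rot: [[-0.127, 0.992, 0.007], [0.992, 0.127, -0.005], [-0.006, 0.006, -1.0]]
contact_force: [1.0, 1.3, 0.7]
gripper_width: 0.0741
finger_force: 0.0
```

```bash
python3 -c "
from h import *
go(.580,.0325,.155,97.3); print(state()['gripper_width'],state()['tcp_pos'])"
```

```text
shift [342.8  61.4   3.6] turn [ 0.35  0.34 -0.01]
0.07409005856602023 [ 0.56258972 -0.31527267  0.16021477]
```

play_rows(increments=[[[50, 9, 0], [0, 0, 0]], [[100, 18, 0], [0, 0, 0]], [[150, 27, 0], [0, 0, 0]], [[200, 36, 0], [0, 0, 0]], [[250, 45, 0], [0, 0, 0]], [[300, 54, 0], [0, 0, 0]], [[343, 62, 0], [0, 0, 0]], [[343, 62, 0], [0, 0, 0]], [[343, 62, 40], [0, 0, 0]], [[343, 62, 80], [0, 0, 0]], [[343, 62, 80], [0, 0, 0]], [[343, 62, 80], [0, 0, 0]]], grip=78)

```text
clock: 8.75
tcp_pos: [0.5785, 0.0339, 0.0749]
tool_rot: [[-0.126, 0.992, -0.001], [0.992, 0.126, 0.0], [0.0, -0.001, -1.0]]
contact_force: [0.9, 0.5, 0.3]
gripper_width: 0.0776
finger_force: 0.0
```

```bash
python3 -c "
from h import *
go(.580,.0325,.037,97.3); print(state()['gripper_width'],state()['tcp_pos'])"
```

```text
shift [-1.6  1.4 37.9] turn [-0.06 -0.01 -0.03]
0.0776421495202815 [0.5784855  0.03389292 0.0748959 ]
```

play_rows(increments=[[[-1, 1, 20], [0, 0, 0]], [[-1, 1, 38], [0, 0, 0]], [[-1, 1, 38], [0, 0, 0]]])

```text
clock: 9.05
tcp_pos: [0.5799, 0.033, 0.0368]
tool_rot: [[-0.126, 0.992, -0.0], [0.992, 0.126, -0.0], [0.0, -0.0, -1.0]]
contact_force: [0.1, 0.1, 0.0]
gripper_width: 0.0779
finger_force: 0.0
```

play_rows(increments=[[[0, 0, 0], [0, 0, 0]], [[0, 0, 0], [0, 0, 0]], [[0, 0, 0], [0, 0, 0]], [[0, 0, 0], [0, 0, 0]]], grip=45)

```text
clock: 9.45
tcp_pos: [0.5809, 0.0331, 0.0386]
tool_rot: [[-0.127, 0.992, 0.003], [0.992, 0.127, -0.0], [-0.001, 0.003, -1.0]]
contact_force: [-2.7, -0.5, 10.0]
gripper_width: 0.0545
finger_force: 51.5
```

play_rows(increments=[[[0, 0, -20], [0, 0, 0]], [[0, 0, -60], [0, 0, 0]], [[0, 0, -110], [0, 0, 0]], [[0, 0, -120], [0, 0, 0]], [[0, 0, -120], [0, 0, 0]]])

```text
clock: 9.95
tcp_pos: [0.581, 0.0332, 0.1591]
tool_rot: [[-0.127, 0.992, 0.005], [0.992, 0.127, -0.0], [-0.001, 0.005, -1.0]]
contact_force: [0.1, 0.3, -2.0]
gripper_width: 0.0543
finger_force: 54.3
```

```bash
python3 -c "
from h import *
go(.492,-.373,.15,97.3); print(state()['gripper_width'],state()['tcp_pos'])"
```

```text
shift [-391.6 -139.9    8.8] turn [ 0.27  0.06 -0.01]
0.054262107136402955 [0.5810362  0.03322882 0.15907264]
```

play_rows(increments=[[[-47, -17, 0], [0, 0, 0]], [[-94, -34, 0], [0, 0, 0]], [[-141, -51, 0], [0, 0, 0]], [[-188, -68, 0], [0, 0, 0]], [[-235, -85, 0], [0, 0, 0]], [[-282, -102, 0], [0, 0, 0]], [[-329, -119, 0], [0, 0, 0]], [[-376, -136, 0], [0, 0, 0]], [[-392, -140, 0], [0, 0, 0]], [[-392, -140, 20], [0, 0, 0]], [[-392, -140, 60], [0, 0, 0]], [[-392, -140, 60], [0, 0, 0]]])

```text
clock: 11.15
tcp_pos: [0.4883, -0.3709, 0.0913]
tool_rot: [[-0.127, 0.992, -0.006], [0.992, 0.127, 0.006], [0.007, -0.005, -1.0]]
contact_force: [-0.9, 0.8, -1.8]
gripper_width: 0.0539
finger_force: 54.2
```

play_rows(increments=[[[0, 0, 40], [0, 0, 0]], [[0, 0, 65], [0, 0, 0]], [[0, 0, 71], [0, 0, 0]], [[0, 0, 71], [0, 0, 0]], [[0, 0, 71], [0, 0, 0]]])

```text
clock: 11.65
tcp_pos: [0.4911, -0.3732, 0.0266]
tool_rot: [[-0.127, 0.992, 0.0], [0.992, 0.127, -0.0], [-0.0, 0.0, -1.0]]
contact_force: [0.2, 0.2, -1.9]
gripper_width: 0.0543
finger_force: 55.0
```

play_rows(increments=[[[0, 0, 1.5], [0, 0, 0]], [[0, 0, 1.5], [0, 0, 0]]])

```text
clock: 11.85
tcp_pos: [0.4912, -0.3735, 0.0255]
tool_rot: [[-0.127, 0.992, 0.001], [0.992, 0.127, -0.001], [-0.001, 0.001, -1.0]]
contact_force: [-0.8, 3.0, 11.7]
gripper_width: 0.0542
finger_force: 56.5
```

play_rows(increments=[[[0, 0, 0], [0, 0, 0]], [[0, 0, 0], [0, 0, 0]], [[0, 0, 0], [0, 0, 0]], [[0, 0, -40], [0, 0, 0]], [[0, 0, -90], [0, 0, 0]], [[0, 0, -130], [0, 0, 0]], [[0, 0, -130], [0, 0, 0]]], grip=76)

```text
clock: 12.55
tcp_pos: [0.4923, -0.3749, 0.1594]
tool_rot: [[-0.127, 0.992, 0.006], [0.992, 0.127, -0.006], [-0.006, 0.005, -1.0]]
contact_force: [0.5, 0.0, -0.6]
gripper_width: 0.076
finger_force: 0.0
```

```bash
python3 -c "
from h import *
go(.5725,.085,.157,97.3); print(state()['gripper_width'],state()['tcp_pos'])"
```

```text
shift [4.460e+02 1.379e+02 2.000e-01] turn [ 0.28  0.36 -0.01]
0.07595973611708588 [ 0.49231364 -0.37485452  0.1593717 ]
```

play_rows(increments=[[[48, 15, 0], [0, 0, 0]], [[96, 30, 0], [0, 0, 0]], [[144, 45, 0], [0, 0, 0]], [[192, 60, 0], [0, 0, 0]], [[240, 75, 0], [0, 0, 0]], [[288, 90, 0], [0, 0, 0]], [[336, 105, 0], [0, 0, 0]], [[384, 120, 0], [0, 0, 0]], [[391, 138, 0], [0, 0, 0]], [[391, 138, 0], [0, 0, 0]], [[391, 138, 0], [0, 0, 0]]])

```text
clock: 13.65
tcp_pos: [0.5776, 0.0322, 0.1533]
tool_rot: [[-0.127, 0.992, -0.001], [0.992, 0.127, -0.0], [0.0, -0.001, -1.0]]
contact_force: [-0.4, -0.2, -0.0]
gripper_width: 0.0759
finger_force: 0.0
```

```bash
python3 -c "
from h import *
import pickle
w=snapshot('wrist');pickle.dump(w,open('w.pkl','wb'))
cv2.imwrite('pics/w3.png',cv2.resize(w['image'],(800,600)))
st=state();print(st['tcp_pos'],st['contact_force'])"
```

```text
[0.57743357 0.03165491 0.15345792] [-1.22322646 -0.89216233 -0.06791112]
```

View pics/w3.png

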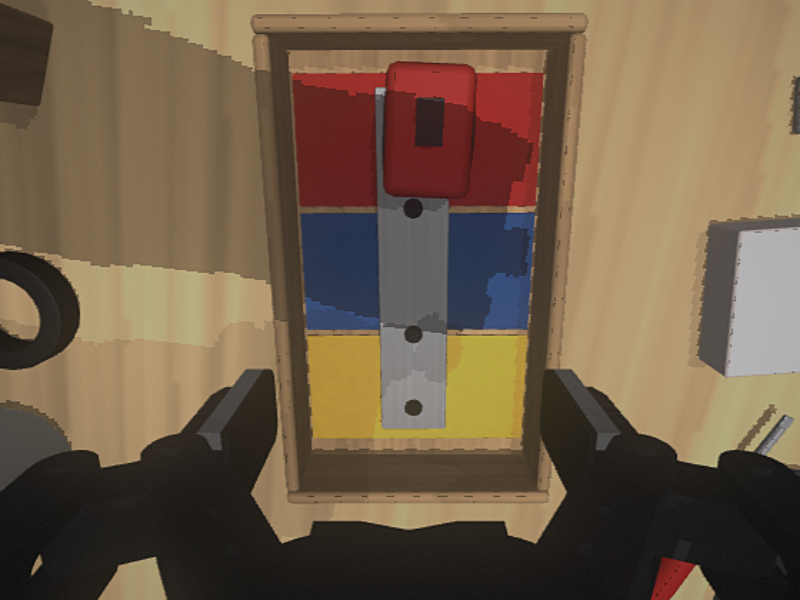

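The wrist view now shows the bays top to bottom as red, blue and yellow. The tape top is at (430,130), and the strap runs from (379,88) to (414,428).

```bash
python3 -c "
from h import *
import pickle
w=pickle.load(open('w.pkl','rb'));W=lambda u,v,z: ray(w,u*.7,v*.7,z)[:2]
def m(n,L,z):
  p=np.array([W(*c,z) for c in L]);print(n,p.tolist(),p.mean(0).round(4),np.linalg.norm(p-np.roll(p,-1,0),axis=1).round(3)); return p
t=m('tape',((386,62),(475,66),(469,197),(384,192)),.066)
m('bays',((290,72),(547,74),(523,438),(312,437)),.008)
m('blue',((302,212),(537,214),(529,331),(306,327)),.008)
m('strap',((376,88),(449,196),(446,428),(382,428)),.016)
m('box',((252,15),(586,15),(548,500),(289,500)),.05)
c=t.mean(0); go(c[0],c[1],.040,97.3)"
```

```text
tape [[0.5549, 0.1355], [0.5926, 0.1388], [0.5987, 0.0843], [0.5603, 0.0816]] [0.5766 0.11  ] [0.038 0.055 0.038 0.054]
bays [[0.5012, 0.1334], [0.6369, 0.1499], [0.6648, -0.0655], [0.5299, -0.0822]] [0.5832 0.0339] [0.137 0.217 0.136 0.218]
blue [[0.513, 0.0605], [0.646, 0.0765], [0.6548, 0.0066], [0.5204, -0.0082]] [0.5836 0.0338] [0.134 0.07  0.135 0.069]
strap [[0.548, 0.1305], [0.594, 0.0806], [0.6133, -0.0603], [0.5737, -0.0654]] [0.5822 0.0214] [0.068 0.142 0.04  0.198]
box [[0.4927, 0.1495], [0.6395, 0.1684], [0.6727, -0.0794], [0.5257, -0.0984]] [0.5826 0.035 ] [0.148 0.25  0.148 0.25 ]
shift [ 77.9   9.2 113.5] turn [-0.05 -0.   -0.03]
```

play_rows(increments=[[[45, 8, 0], [0, 0, 0]], [[77, 8, 0], [0, 0, 0]], [[77, 8, 0], [0, 0, 0]], [[77, 8, 45], [0, 0, 0]], [[77, 8, 90], [0, 0, 0]], [[77, 8, 113], [0, 0, 0]], [[77, 8, 113], [0, 0, 0]], [[77, 8, 113], [0, 0, 0]]], grip=70)

```text
clock: 14.5
tcp_pos: [0.5762, 0.1085, 0.0417]
tool_rot: [[-0.126, 0.992, 0.0], [0.992, 0.126, -0.0], [-0.0, 0.0, -1.0]]
contact_force: [-0.4, 0.2, 0.7]
gripper_width: 0.0699
finger_force: 0.0
```

play_rows(increments=[[[0, 0, 0], [0, 0, 0]], [[0, 0, 0], [0, 0, 0]], [[0, 0, 0], [0, 0, 0]], [[0, 0, 0], [0, 0, 0]], [[0, 0, 0], [0, 0, 0]]], grip=30)

```text
clock: 15.0
tcp_pos: [0.577, 0.1093, 0.0426]
tool_rot: [[-0.127, 0.992, 0.003], [0.992, 0.127, -0.0], [-0.001, 0.003, -1.0]]
contact_force: [-1.8, -1.7, 10.2]
gripper_width: 0.0394
finger_force: 49.3
```

play_rows(increments=[[[0, 0, -20], [0, 0, 0]], [[0, 0, -60], [0, 0, 0]], [[0, 0, -110], [0, 0, 0]], [[0, 0, -120], [0, 0, 0]], [[0, 0, -120], [0, 0, 0]]])

```text
clock: 15.5
tcp_pos: [0.5771, 0.1095, 0.163]
tool_rot: [[-0.127, 0.992, 0.004], [0.992, 0.127, 0.0], [-0.0, 0.004, -1.0]]
contact_force: [0.5, 0.6, -3.7]
gripper_width: 0.039
finger_force: 51.6
```

```bash
python3 -c "
from h import *
go(.413,-.322,.157,97.3); print(state()['gripper_width'],state()['tcp_pos'])"
```

```text
shift [-407.2 -217.6    5.2] turn [ 0.24  0.02 -0.01]
0.03900670025901159 [0.57713079 0.10952019 0.16299198]
```

play_rows(increments=[[[-44, -23, 0], [0, 0, 0]], [[-88, -47, 0], [0, 0, 0]], [[-132, -70, 0], [0, 0, 0]], [[-176, -94, 0], [0, 0, 0]], [[-220, -117, 0], [0, 0, 0]], [[-264, -141, 0], [0, 0, 0]], [[-308, -165, 0], [0, 0, 0]], [[-352, -188, 0], [0, 0, 0]], [[-396, -212, 0], [0, 0, 0]], [[-407, -218, 0], [0, 0, 0]], [[-407, -218, 20], [0, 0, 0]], [[-407, -218, 50], [0, 0, 0]]])

```text
clock: 16.7
tcp_pos: [0.4113, -0.3224, 0.1099]
tool_rot: [[-0.126, 0.992, 0.001], [0.992, 0.126, -0.0], [-0.0, 0.001, -1.0]]
contact_force: [0.2, 0.1, -3.2]
gripper_width: 0.039
finger_force: 51.8
```

play_rows(increments=[[[0, 0, 40], [0, 0, 0]], [[0, 0, 70], [0, 0, 0]], [[0, 0, 80], [0, 0, 0]], [[0, 0, 82], [0, 0, 0]], [[0, 0, 82], [0, 0, 0]]])

```text
clock: 17.2
tcp_pos: [0.411, -0.3211, 0.0285]
tool_rot: [[-0.127, 0.992, -0.001], [0.992, 0.127, 0.001], [0.001, -0.001, -1.0]]
contact_force: [0.4, 0.5, -2.8]
gripper_width: 0.0387
finger_force: 50.6
```

play_rows(increments=[[[0, 0, 1.5], [0, 0, 0]], [[0, 0, 1.5], [0, 0, 0]]])

```text
clock: 17.4
tcp_pos: [0.4115, -0.3215, 0.0279]
tool_rot: [[-0.127, 0.992, 0.0], [0.992, 0.127, 0.0], [0.0, 0.0, -1.0]]
contact_force: [-2.2, 3.5, 9.7]
gripper_width: 0.0387
finger_force: 52.1
```

play_rows(increments=[[[0, 0, 0], [0, 0, 0]], [[0, 0, 0], [0, 0, 0]], [[0, 0, 0], [0, 0, 0]], [[0, 0, -40], [0, 0, 0]], [[0, 0, -90], [0, 0, 0]], [[0, 0, -130], [0, 0, 0]], [[0, 0, -130], [0, 0, 0]]], grip=64)

```text
clock: 18.1
tcp_pos: [0.4131, -0.3236, 0.1623]
tool_rot: [[-0.127, 0.992, 0.005], [0.992, 0.127, -0.006], [-0.006, 0.005, -1.0]]
contact_force: [0.4, 0.3, -1.1]
gripper_width: 0.064
finger_force: 0.0
```

```bash
python3 -c "
from h import *
go(.5807,.034,.158,97.4); print(state()['gripper_width'],state()['tcp_pos'])
s=snapshot('side'); cv2.imwrite('pics/s2.png',cv2.resize(s['image'][150:420,220:560],None,fx=2,fy=2))"
```

```text
shift [333.5 211.6   3.2] turn [ 0.26  0.36 -0.11]
0.06401635174816843 [ 0.41313061 -0.32362787  0.16229287]
```

View pics/s2.png

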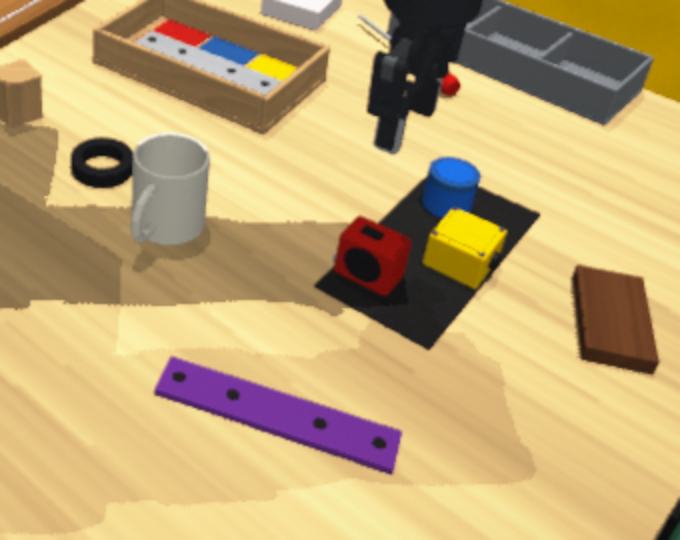

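All three stand upright on the mat, and the strap is bare in the box. Next is the strap, descending in steps until the fingertips touch the floor.

play_rows(increments=[[[40, 26, 0], [0, 0, 0]], [[80, 51, 0], [0, 0, 0]], [[120, 77, 0], [0, 0, 0]], [[160, 102, 0], [0, 0, 0]], [[200, 127, 0], [0, 0, 0]], [[240, 152, 0], [0, 0, 0]], [[280, 178, 0], [0, 0, 0]], [[320, 203, 0], [0, 0, 0]], [[334, 212, 0], [0, 0, 0]], [[334, 212, 0], [0, 0, 0]], [[334, 212, 40], [0, 0, 0]], [[334, 212, 80], [0, 0, 0]]], grip=54)

```text
clock: 19.35
tcp_pos: [0.5793, 0.0351, 0.0765]
tool_rot: [[-0.126, 0.992, 0.001], [0.992, 0.126, -0.0], [-0.001, 0.001, -1.0]]
contact_force: [1.2, 1.1, -0.8]
gripper_width: 0.0541
finger_force: 0.0
```

```bash
python3 -c "
from h import *
go(.5807,.034,.033,97.4); print(state()['gripper_width'],state()['tcp_pos'])"
```

```text
shift [-1.3  1.1 43.5] turn [ 0.08  0.04 -0.15]
0.054136630864783056 [0.57934882 0.03511696 0.07648646]
```

play_rows(increments=[[[-1, 1, 25], [0, 0, 0]], [[-1, 1, 43], [0, 0, 0]], [[-1, 1, 43], [0, 0, 0]], [[-1, 1, 43], [0, 0, 0]]])

```text
clock: 19.75
tcp_pos: [0.5801, 0.0344, 0.0346]
tool_rot: [[-0.126, 0.992, -0.001], [0.992, 0.126, -0.0], [-0.0, -0.001, -1.0]]
contact_force: [0.0, -0.2, 0.1]
gripper_width: 0.054
finger_force: 0.0
```

play_rows(increments=[[[0, 0, 3], [0, 0, 0]], [[0, 0, 5], [0, 0, 0]], [[0, 0, 5], [0, 0, 0]]])

```text
clock: 20.05
tcp_pos: [0.5806, 0.0354, 0.0297]
tool_rot: [[-0.127, 0.992, 0.001], [0.992, 0.127, -0.0], [-0.0, 0.001, -1.0]]
contact_force: [-0.3, -0.2, -0.3]
gripper_width: 0.0539
finger_force: 0.0
```

```bash
python3 -c "
from h import *
w=snapshot('wrist')
cv2.imwrite('pics/w4.png',cv2.resize(w['image'][150:420],(800,386)))
st=state();print(st['tcp_pos'],st['contact_force'])"
```

```text
[0.580616   0.03539477 0.02971234] [ 0.76002457  0.20989538 -0.2776447 ]
```

View pics/w4.png

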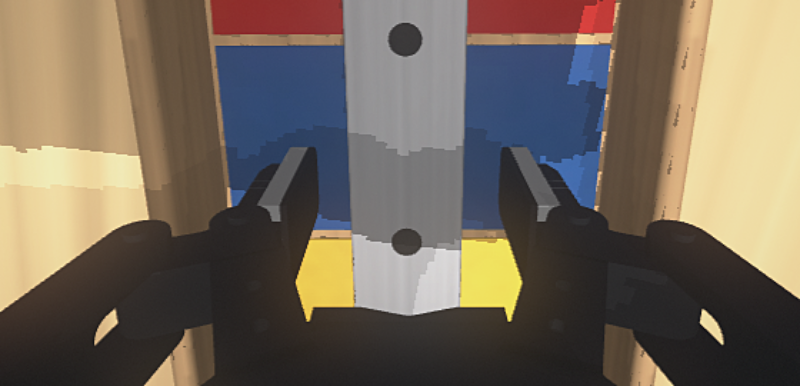

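The fingers are centred on the strap (gap 317–500, strap 348–464) and still above the floor, so I'll keep going down in steps.

play_rows(increments=[[[0, 0, 4], [0, 0, 0]], [[0, 0, 8], [0, 0, 0]], [[0, 0, 8], [0, 0, 0]]])

```text
clock: 20.4
tcp_pos: [0.5801, 0.0355, 0.0207]
tool_rot: [[-0.127, 0.992, -0.001], [0.992, 0.127, 0.0], [0.0, -0.001, -1.0]]
contact_force: [0.1, 0.2, -0.6]
gripper_width: 0.0539
finger_force: 0.0
```

play_rows(increments=[[[0, 0, 3], [0, 0, 0]], [[0, 0, 5], [0, 0, 0]], [[0, 0, 5], [0, 0, 0]]])

```text
clock: 20.7
tcp_pos: [0.5804, 0.0354, 0.0161]
tool_rot: [[-0.127, 0.992, -0.0], [0.992, 0.127, 0.0], [0.0, -0.0, -1.0]]
contact_force: [-0.4, 0.5, 0.1]
gripper_width: 0.0542
finger_force: 0.0
```

play_rows(increments=[[[0, 0, 3], [0, 0, 0]], [[0, 0, 3], [0, 0, 0]]])

```text
clock: 20.9
tcp_pos: [0.5804, 0.0354, 0.0131]
tool_rot: [[-0.127, 0.992, -0.0], [0.992, 0.127, 0.0], [0.0, -0.0, -1.0]]
contact_force: [-0.2, 0.5, 0.1]
gripper_width: 0.0541
finger_force: 0.0
```

play_rows(increments=[[[0, 0, 3], [0, 0, 0]], [[0, 0, 3], [0, 0, 0]]])

```text
clock: 21.1
tcp_pos: [0.5803, 0.0355, 0.01]
tool_rot: [[-0.127, 0.992, -0.0], [0.992, 0.127, 0.0], [0.0, -0.0, -1.0]]
contact_force: [-0.0, -0.1, 0.4]
gripper_width: 0.054
finger_force: 0.0
```

play_rows(increments=[[[0, 0, 3], [0, 0, 0]], [[0, 0, 3], [0, 0, 0]]])

```text
clock: 21.3
tcp_pos: [0.5803, 0.0354, 0.007]
tool_rot: [[-0.127, 0.992, -0.0], [0.992, 0.127, 0.0], [0.0, -0.0, -1.0]]
contact_force: [-0.0, -0.5, 0.8]
gripper_width: 0.0542
finger_force: 0.0
```

play_rows(increments=[[[0, 0, 2], [0, 0, 0]], [[0, 0, 2], [0, 0, 0]]])

```text
clock: 21.5
tcp_pos: [0.5804, 0.0354, 0.0052]
tool_rot: [[-0.127, 0.992, -0.0], [0.992, 0.127, 0.0], [0.0, -0.0, -1.0]]
contact_force: [0.5, -0.0, -0.0]
gripper_width: 0.0545
finger_force: 0.0
```

play_rows(increments=[[[0, 0, 3], [0, 0, 0]], [[0, 0, 3], [0, 0, 0]]])

```text
clock: 21.7
tcp_pos: [0.5803, 0.0355, 0.002]
tool_rot: [[-0.127, 0.992, -0.0], [0.992, 0.127, 0.0], [0.0, -0.0, -1.0]]
contact_force: [0.9, 0.6, 0.8]
gripper_width: 0.0539
finger_force: 0.0
```

play_rows(increments=[[[0, 0, 0], [0, 0, 0]], [[0, 0, 0], [0, 0, 0]], [[0, 0, 0], [0, 0, 0]], [[0, 0, 0], [0, 0, 0]]], grip=30, grip_force=50)

```text
clock: 22.1
tcp_pos: [0.5805, 0.0354, 0.0026]
tool_rot: [[-0.127, 0.992, 0.0], [0.992, 0.127, -0.0], [-0.0, 0.0, -1.0]]
contact_force: [-2.0, -0.1, 5.8]
gripper_width: 0.0382
finger_force: 50.7
```

play_rows(increments=[[[0, 0, 0], [0, 0, 0]], [[0, 0, -10], [0, 0, 0]], [[0, 0, -30], [0, 0, 0]], [[0, 0, -60], [0, 0, 0]], [[0, 0, -100], [0, 0, 0]], [[0, 0, -100], [0, 0, 0]], [[0, 0, -100], [0, 0, 0]]], grip_force=80)

```text
clock: 22.8
tcp_pos: [0.5809, 0.0354, 0.1031]
tool_rot: [[-0.127, 0.992, 0.002], [0.992, 0.127, -0.0], [-0.0, 0.001, -1.0]]
contact_force: [-0.7, 0.2, -3.7]
gripper_width: 0.037
finger_force: 81.2
```

```bash
python3 -c "
from h import *
import pickle
w=snapshot('wrist');pickle.dump(w,open('w.pkl','wb'))
cv2.imwrite('pics/w5.png',cv2.resize(w['image'],(800,600)))
go(.466,.315,.11,187.3)
st=state();print(st['tcp_pos'],st['joints'])"
```

```text
shift [291.8 -77.8  -7.9] turn [-2.000e-02 -2.000e-02 -9.002e+01]
[0.58018234 0.03544759 0.10199545] [-7.91237081e-02  4.20830901e-01 -1.51683856e-01  9.98753620e-01
 -1.72331537e-05  1.36453681e+00]
```

View pics/w5.png

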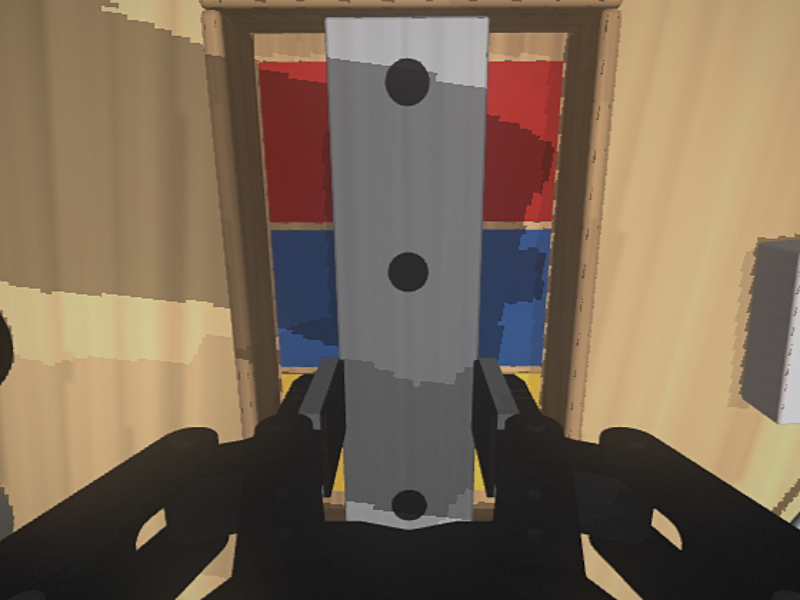

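The strap is held straight between the fingers: far end (328..488, 17), near holes at (407,82) and (408,272).

```bash
python3 -c "
from h import *
import pickle
w=pickle.load(open('w.pkl','rb'));st=state()
R=np.array(st['tool_rot']);p=np.array(st['tcp_pos'])
for u,v in((328,17),(488,17),(407,82),(408,272),(408,505),(345,520),(473,520)):
  print(u,v,((ray(w,u*.7,v*.7,.1155)-p)@R*1000).round(1))"
```

```text
328 17 [ 98.5 -18.5 -13.5]
488 17 [ 98.5  19.8 -13.5]
407 82 [ 84.1   0.4 -13.5]
408 272 [ 36.3   0.7 -13.5]
408 505 [-37.4   0.7 -13.5]
345 520 [-42.9 -19.  -13.5]
473 520 [-42.8  20.9 -13.5]
```

play_rows(increments=[[[0, 0, -8], [0, 0, 0]], [[40, -10, -8], [0, 0, -7]], [[80, -20, -8], [0, 0, -14]], [[120, -31, -8], [0, 0, -21]], [[150, -40, -8], [0, 0, -28]], [[180, -48, -8], [0, 0, -36]], [[205, -54, -8], [0, 0, -44]], [[230, -61, -8], [0, 0, -52]], [[250, -66, -8], [0, 0, -60]], [[270, -71, -8], [0, 0, -68]], [[285, -76, -8], [0, 0, -76]], [[292, -78, -8], [0, 0, -83]]])

```text
clock: 24.05
tcp_pos: [0.465, 0.3161, 0.1098]
tool_rot: [[-1.0, -0.012, -0.002], [-0.012, 1.0, -0.001], [0.002, -0.0, -1.0]]
contact_force: [-0.3, -0.1, -2.7]
gripper_width: 0.037
finger_force: 81.2
```

play_rows(increments=[[[0, 0, 0], [0, 0, -7]], [[0, 0, 0], [0, 0, -7]], [[0, 0, 0], [0, 0, -7]]])

```text
clock: 24.35
tcp_pos: [0.4659, 0.315, 0.1101]
tool_rot: [[-0.992, -0.123, -0.001], [-0.123, 0.992, -0.0], [0.001, -0.0, -1.0]]
contact_force: [0.0, -0.5, -2.2]
gripper_width: 0.0368
finger_force: 81.2
```

```bash
python3 -c "
from h import *
go(.466,.315,.05,187.3)
st=state();print(st['tcp_pos'],st['gripper_width'])"
```

```text
shift [-0.2  0.  60.1] turn [-0.02 -0.05 -0.23]
[0.46589226 0.31498868 0.11005903] 0.03675972431680439
```

play_rows(increments=[[[0, 0, 30], [0, 0, 0]], [[0, 0, 60], [0, 0, 0]], [[0, 0, 80], [0, 0, 0]], [[0, 0, 80], [0, 0, 0]], [[0, 0, 80], [0, 0, 0]]])

```text
clock: 24.85
tcp_pos: [0.4662, 0.315, 0.0308]
tool_rot: [[-0.992, -0.125, -0.0], [-0.125, 0.992, -0.0], [0.0, -0.0, -1.0]]
contact_force: [0.6, -0.3, -3.4]
gripper_width: 0.0369
finger_force: 81.1
```

```bash
python3 -c "
from h import *
import pickle
w=snapshot('wrist');pickle.dump(w,open('w.pkl','wb'))
cv2.imwrite('pics/w6.png',cv2.resize(w['image'],(800,600)))
st=state();print(st['tcp_pos'],st['contact_force'])"
```

```text
[0.46667953 0.31529934 0.03136413] [-0.45361023  1.21654339 -2.42110665]
```

View pics/w6.png

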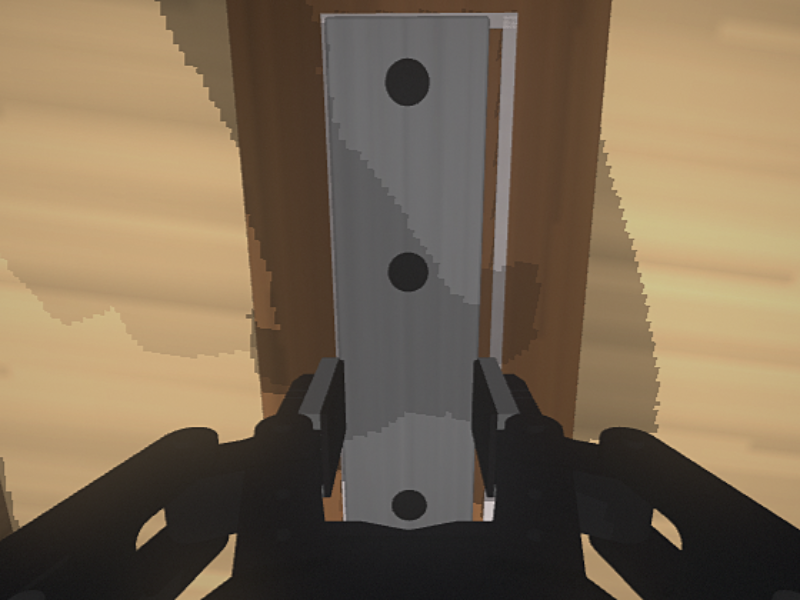

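The outline's outer corners show at (320,14) and (518,14), with its right line passing (514,40) to (493,520).

```bash
python3 -c "
from h import *
import pickle
w=pickle.load(open('w.pkl','rb'));st=state()
R=np.array(st['tool_rot']);p=np.array(st['tcp_pos'])
for u,v in((320,13),(518,13),(494,520),(343,520),(345,490)):
  print(u,v,((ray(w,u*.7,v*.7,.018)-p)@R*1000).round(1))
for u,v in((328,17),(488,17),(345,520),(473,520)):
  print('strap',u,v,((ray(w,u*.7,v*.7,.045)-p)@R*1000).round(1))"
```

```text
320 13 [106.5 -25.5  13.3]
518 13 [106.5  30.6  13.3]
494 520 [-62.5  31.2  13.4]
343 520 [-62.5 -24.7  13.4]
345 490 [-49.7 -23.5  13.4]
strap 328 17 [ 99.  -19.4 -13.7]
strap 488 17 [ 99.   18.2 -13.7]
strap 345 520 [-40.6 -20.  -13.6]
strap 473 520 [-40.7  19.4 -13.6]
```

play_rows(increments=[[[0, 3, 8], [0, 0, 0]], [[0, 3, 16], [0, 0, 0]], [[0, 3, 18], [0, 0, 0]], [[0, 3, 18], [0, 0, 0]]])

```text
clock: 25.3
tcp_pos: [0.4658, 0.3184, 0.0128]
tool_rot: [[-0.992, -0.127, 0.001], [-0.127, 0.992, 0.001], [-0.001, 0.0, -1.0]]
contact_force: [-2.6, -0.1, 8.6]
gripper_width: 0.0368
finger_force: 82.4
```

play_rows(increments=[[[0, 0, 1], [0, 0, 0]], [[0, 0, 1], [0, 0, 0]]])

```text
clock: 25.5
tcp_pos: [0.4659, 0.3185, 0.0128]
tool_rot: [[-0.992, -0.127, 0.001], [-0.127, 0.992, 0.001], [-0.001, 0.001, -1.0]]
contact_force: [-7.3, -3.0, 24.5]
gripper_width: 0.0371
finger_force: 84.3
```

play_rows(increments=[[[0, 0, -1], [0, 0, 0]], [[0, 0, -1], [0, 0, 0]]])

```text
clock: 25.7
tcp_pos: [0.4659, 0.3184, 0.0129]
tool_rot: [[-0.992, -0.127, 0.001], [-0.127, 0.992, 0.001], [-0.001, 0.0, -1.0]]
contact_force: [-3.6, -0.8, 11.2]
gripper_width: 0.0374
finger_force: 82.8
```

play_rows(increments=[[[0, 0, -1], [0, 0, 0]], [[0, 0, -1], [0, 0, 0]], [[0, 0, -1], [0, 0, 0]], [[0, 0, -30], [0, 0, 0]], [[0, 0, -80], [0, 0, 0]], [[0, 0, -130], [0, 0, 0]], [[0, 0, -130], [0, 0, 0]]], grip=60, grip_force=50)

```text
clock: 26.4
tcp_pos: [0.4682, 0.3194, 0.1483]
tool_rot: [[-0.992, -0.127, 0.008], [-0.127, 0.992, 0.004], [-0.008, 0.003, -1.0]]
contact_force: [0.5, 0.5, -1.6]
gripper_width: 0.0601
finger_force: 0.0
```

```bash
python3 -c "
from h import *
import pickle
w=snapshot('wrist');pickle.dump(w,open('w.pkl','wb'))
cv2.imwrite('pics/w7.png',cv2.resize(w['image'],(640,480)))
st=state();print(st['tcp_pos'],st['contact_force'])
go(.411,-.322,.16,97.3)"
```

```text
[0.46726243 0.31891165 0.14524581] [ 0.50334392 -0.93650862 -0.27668674]
shift [ 137.  -628.6  -16.6] turn [ 0.31  0.16 89.99]
```

View pics/w7.png

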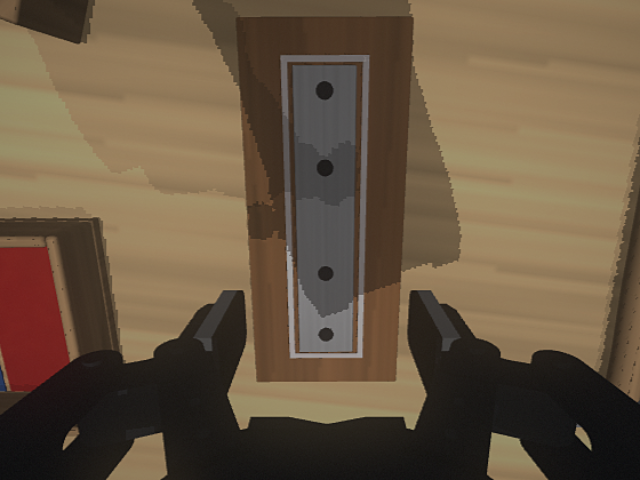

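The strap sits centred in the outline. Now the tape goes back first.

play_rows(increments=[[[10, -46, -15], [0, 0, 8]], [[20, -92, -15], [0, 0, 16]], [[30, -138, -15], [0, 0, 24]], [[40, -184, -15], [0, 0, 32]], [[50, -230, -15], [0, 0, 40]], [[60, -276, -15], [0, 0, 48]], [[70, -322, -15], [0, 0, 56]], [[80, -368, -15], [0, 0, 64]], [[90, -414, -15], [0, 0, 72]], [[100, -460, -15], [0, 0, 80]], [[110, -506, -15], [0, 0, 88]], [[120, -552, -15], [0, 0, 90]]], grip=64)

```text
clock: 27.65
tcp_pos: [0.4157, -0.2463, 0.1563]
tool_rot: [[-0.121, 0.993, -0.001], [0.993, 0.121, 0.001], [0.001, -0.001, -1.0]]
contact_force: [1.0, 1.0, -1.1]
gripper_width: 0.0635
finger_force: 0.0
```

play_rows(increments=[[[0, 0, 0], [0, 0, 0]], [[0, 0, 0], [0, 0, 0]]])

```text
clock: 27.85
tcp_pos: [0.416, -0.245, 0.1562]
tool_rot: [[-0.125, 0.992, -0.002], [0.992, 0.125, 0.001], [0.002, -0.001, -1.0]]
contact_force: [0.3, 0.4, 0.1]
gripper_width: 0.0635
finger_force: 0.0
```

```bash
python3 -c "
from h import *
go(.411,-.322,.028,97.3)
st=state();print(st['tcp_pos'],st['gripper_width'])"
```

```text
shift [-76.  -14.4 128.1] turn [-0.08 -0.1  -0.12]
[ 0.41596651 -0.24503098  0.15617073] 0.06349987703875999
```

play_rows(increments=[[[-40, -8, 0], [0, 0, 0]], [[-76, -14, 0], [0, 0, 0]], [[-76, -14, 20], [0, 0, 0]], [[-76, -14, 60], [0, 0, 0]], [[-76, -14, 100], [0, 0, 0]], [[-76, -14, 127], [0, 0, 0]], [[-76, -14, 127], [0, 0, 0]], [[-76, -14, 127], [0, 0, 0]]])

```text
clock: 28.65
tcp_pos: [0.4127, -0.3208, 0.0308]
tool_rot: [[-0.128, 0.992, -0.001], [0.992, 0.128, 0.001], [0.001, -0.001, -1.0]]
contact_force: [0.3, -0.1, 0.6]
gripper_width: 0.0638
finger_force: 0.0
```

play_rows(increments=[[[0, 0, 0], [0, 0, 0]], [[0, 0, 0], [0, 0, 0]], [[0, 0, 0], [0, 0, 0]], [[0, 0, 0], [0, 0, 0]], [[0, 0, -20], [0, 0, 0]], [[0, 0, -60], [0, 0, 0]], [[0, 0, -110], [0, 0, 0]], [[0, 0, -130], [0, 0, 0]], [[0, 0, -130], [0, 0, 0]]], grip=30)

```text
clock: 29.55
tcp_pos: [0.4136, -0.3229, 0.1641]
tool_rot: [[-0.127, 0.992, 0.004], [0.992, 0.127, -0.005], [-0.005, 0.004, -1.0]]
contact_force: [-0.0, -0.8, -3.4]
gripper_width: 0.0391
finger_force: 52.3
```

```bash
python3 -c "
from h import *
go(.5726,.1064,.16,97.3)
st=state();print(st['tcp_pos'],st['gripper_width'])"
```

```text
shift [405.7 212.2   2.8] turn [ 0.21  0.29 -0.01]
[ 0.41364404 -0.32293012  0.16405639] 0.03911789922292906
```

play_rows(increments=[[[44, 23, 0], [0, 0, 0]], [[88, 46, 0], [0, 0, 0]], [[132, 69, 0], [0, 0, 0]], [[176, 92, 0], [0, 0, 0]], [[220, 115, 0], [0, 0, 0]], [[264, 138, 0], [0, 0, 0]], [[308, 161, 0], [0, 0, 0]], [[352, 184, 0], [0, 0, 0]], [[396, 207, 0], [0, 0, 0]], [[406, 212, 0], [0, 0, 0]], [[406, 212, 30], [0, 0, 0]], [[406, 212, 60], [0, 0, 0]]])

```text
clock: 30.75
tcp_pos: [0.5712, 0.1083, 0.0991]
tool_rot: [[-0.128, 0.992, 0.001], [0.992, 0.128, -0.0], [-0.0, 0.0, -1.0]]
contact_force: [-0.2, -1.0, -3.9]
gripper_width: 0.0388
finger_force: 52.3
```

play_rows(increments=[[[0, 0, 0], [0, 0, 0]], [[0, 0, 0], [0, 0, 0]]])

```text
clock: 30.95
tcp_pos: [0.5708, 0.1075, 0.1005]
tool_rot: [[-0.126, 0.992, -0.001], [0.992, 0.126, -0.0], [0.0, -0.001, -1.0]]
contact_force: [-0.4, -0.6, -2.3]
gripper_width: 0.0388
finger_force: 52.2
```

```bash
python3 -c "
from h import *
go(.5726,.1064,.037,97.3)
st=state();print(st['tcp_pos'],st['gripper_width'])"
```

```text
shift [-1.3  1.8 63.5] turn [-0.08 -0.   -0.03]
[0.57075957 0.10750052 0.10045518] 0.03878204563108286
```

play_rows(increments=[[[-1, 2, 30], [0, 0, 0]], [[-1, 2, 55], [0, 0, 0]], [[-1, 2, 62], [0, 0, 0]], [[-1, 2, 64], [0, 0, 0]], [[-1, 2, 64], [0, 0, 0]]])

```text
clock: 31.45
tcp_pos: [0.5741, 0.107, 0.0378]
tool_rot: [[-0.127, 0.992, 0.002], [0.992, 0.127, 0.0], [-0.0, 0.002, -1.0]]
contact_force: [-0.2, -1.3, -3.7]
gripper_width: 0.0387
finger_force: 52.3
```

play_rows(increments=[[[0, 0, 1.5], [0, 0, 0]], [[0, 0, 1.5], [0, 0, 0]]])

```text
clock: 31.65
tcp_pos: [0.5744, 0.1072, 0.0371]
tool_rot: [[-0.127, 0.992, 0.003], [0.992, 0.127, 0.0], [-0.0, 0.003, -1.0]]
contact_force: [-4.2, -1.1, 12.7]
gripper_width: 0.0387
finger_force: 54.0
```

play_rows(increments=[[[0, 0, 0], [0, 0, 0]], [[0, 0, 0], [0, 0, 0]], [[0, 0, 0], [0, 0, 0]], [[0, 0, -40], [0, 0, 0]], [[0, 0, -90], [0, 0, 0]], [[0, 0, -120], [0, 0, 0]], [[0, 0, -120], [0, 0, 0]]], grip=62)

```text
clock: 32.35
tcp_pos: [0.5754, 0.1072, 0.1592]
tool_rot: [[-0.127, 0.992, 0.007], [0.992, 0.127, 0.0], [-0.001, 0.007, -1.0]]
contact_force: [-0.9, -0.0, -0.7]
gripper_width: 0.0617
finger_force: 0.0
```

```bash
python3 -c "
from h import *
go(.4912,-.3735,.157,97.3)
st=state();print(st['tcp_pos'],st['gripper_width'])"
```

```text
shift [-466.1 -144.5    1.5] turn [ 0.39  0.03 -0.01]
[0.57541217 0.10720734 0.15919605] 0.06168876857578169
```

Next is the junction box, which goes to the yellow bay.

play_rows(increments=[[[-47, -15, 0], [0, 0, 0]], [[-94, -29, 0], [0, 0, 0]], [[-141, -44, 0], [0, 0, 0]], [[-188, -58, 0], [0, 0, 0]], [[-235, -73, 0], [0, 0, 0]], [[-282, -87, 0], [0, 0, 0]], [[-329, -102, 0], [0, 0, 0]], [[-376, -117, 0], [0, 0, 0]], [[-423, -131, 0], [0, 0, 0]], [[-466, -145, 0], [0, 0, 0]], [[-466, -145, 20], [0, 0, 0]], [[-466, -145, 40], [0, 0, 0]]], grip=76)

```text
clock: 33.55
tcp_pos: [0.4881, -0.3751, 0.1136]
tool_rot: [[-0.125, 0.992, 0.0], [0.992, 0.125, -0.0], [-0.0, 0.0, -1.0]]
contact_force: [0.6, -0.5, -0.2]
gripper_width: 0.0761
finger_force: 0.0
```

play_rows(increments=[[[0, 0, 0], [0, 0, 0]], [[0, 0, 0], [0, 0, 0]]])

```text
clock: 33.75
tcp_pos: [0.4885, -0.3732, 0.1148]
tool_rot: [[-0.127, 0.992, -0.001], [0.992, 0.127, 0.001], [0.001, -0.001, -1.0]]
contact_force: [0.3, 0.5, 0.2]
gripper_width: 0.0755
finger_force: 0.0
```

```bash
python3 -c "
from h import *
go(.4915,-.3735,.026,97.3)
st=state();print(st['tcp_pos'],st['gripper_width'])"
```

```text
shift [-0.7  3.  88.8] turn [-0.03 -0.04 -0.01]
[ 0.48849744 -0.37323095  0.11483003] 0.07554685525097737
```

play_rows(increments=[[[0, 3, 40], [0, 0, 0]], [[0, 3, 75], [0, 0, 0]], [[0, 3, 89], [0, 0, 0]], [[0, 3, 89], [0, 0, 0]], [[0, 3, 89], [0, 0, 0]]])

```text
clock: 34.25
tcp_pos: [0.4923, -0.3735, 0.0272]
tool_rot: [[-0.127, 0.992, 0.001], [0.992, 0.127, -0.001], [-0.001, 0.001, -1.0]]
contact_force: [0.0, -0.1, 0.7]
gripper_width: 0.0759
finger_force: 0.0
```

play_rows(increments=[[[0, 0, 0], [0, 0, 0]], [[0, 0, 0], [0, 0, 0]], [[0, 0, 0], [0, 0, 0]], [[0, 0, 0], [0, 0, 0]]], grip=45)

```text
clock: 34.65
tcp_pos: [0.4924, -0.3738, 0.0278]
tool_rot: [[-0.127, 0.992, 0.002], [0.992, 0.127, -0.002], [-0.002, 0.002, -1.0]]
contact_force: [-1.7, 2.8, 10.2]
gripper_width: 0.054
finger_force: 51.1
```

play_rows(increments=[[[0, 0, -20], [0, 0, 0]], [[0, 0, -60], [0, 0, 0]], [[0, 0, -110], [0, 0, 0]], [[0, 0, -130], [0, 0, 0]], [[0, 0, -130], [0, 0, 0]]])

```text
clock: 35.15
tcp_pos: [0.4929, -0.3743, 0.16]
tool_rot: [[-0.127, 0.992, 0.005], [0.992, 0.127, -0.005], [-0.005, 0.004, -1.0]]
contact_force: [-0.2, 0.0, -1.5]
gripper_width: 0.0542
finger_force: 54.0
```

```bash
python3 -c "
from h import *
go(.5914,-.0404,.157,97.3)
st=state();print(st['tcp_pos'],st['gripper_width'])"
```

```text
shift [318.7 140.1   1.9] turn [ 0.23  0.3  -0.01]
[ 0.49285493 -0.37431951  0.16001773] 0.05420264425742164
```

play_rows(increments=[[[46, 20, 0], [0, 0, 0]], [[92, 40, 0], [0, 0, 0]], [[138, 60, 0], [0, 0, 0]], [[184, 80, 0], [0, 0, 0]], [[230, 100, 0], [0, 0, 0]], [[276, 120, 0], [0, 0, 0]], [[318, 140, 0], [0, 0, 0]], [[318, 141, 0], [0, 0, 0]], [[318, 141, 30], [0, 0, 0]], [[318, 141, 60], [0, 0, 0]], [[318, 141, 60], [0, 0, 0]], [[318, 141, 60], [0, 0, 0]]])

```text
clock: 36.35
tcp_pos: [0.5907, -0.0401, 0.096]
tool_rot: [[-0.127, 0.992, -0.001], [0.992, 0.127, 0.0], [0.0, -0.001, -1.0]]
contact_force: [0.6, -0.3, -0.3]
gripper_width: 0.054
finger_force: 54.0
```

```bash
python3 -c "
from h import *
go(.5914,-.0404,.0328,97.3)
st=state();print(st['tcp_pos'],st['gripper_width'])"
```

```text
shift [-0.4  0.7 63.2] turn [-0.06 -0.02 -0.03]
[ 0.59074601 -0.0400819   0.09601705] 0.05398306365535774
```

play_rows(increments=[[[0, 0, 30], [0, 0, 0]], [[0, 0, 55], [0, 0, 0]], [[0, 0, 62], [0, 0, 0]], [[0, 0, 64], [0, 0, 0]], [[0, 0, 64], [0, 0, 0]]])

```text
clock: 36.85
tcp_pos: [0.5918, -0.0401, 0.0334]
tool_rot: [[-0.127, 0.992, 0.001], [0.992, 0.127, -0.0], [-0.001, 0.001, -1.0]]
contact_force: [-1.1, 0.6, -0.8]
gripper_width: 0.0538
finger_force: 54.0
```

play_rows(increments=[[[0, 0, 1], [0, 0, 0]], [[0, 0, 1], [0, 0, 0]]])

```text
clock: 37.05
tcp_pos: [0.5922, -0.0401, 0.0328]
tool_rot: [[-0.127, 0.992, 0.003], [0.992, 0.127, -0.001], [-0.001, 0.003, -1.0]]
contact_force: [-2.4, -0.5, 11.0]
gripper_width: 0.054
finger_force: 55.2
```

play_rows(increments=[[[0, 0, 0], [0, 0, 0]], [[0, 0, 0], [0, 0, 0]], [[0, 0, 0], [0, 0, 0]], [[0, 0, -40], [0, 0, 0]], [[0, 0, -90], [0, 0, 0]], [[0, 0, -125], [0, 0, 0]], [[0, 0, -125], [0, 0, 0]]], grip=74)

```text
clock: 37.75
tcp_pos: [0.5933, -0.0402, 0.1609]
tool_rot: [[-0.127, 0.992, 0.007], [0.992, 0.127, -0.001], [-0.002, 0.007, -1.0]]
contact_force: [0.7, 0.3, -0.8]
gripper_width: 0.0736
finger_force: 0.0
```

```bash
python3 -c "
from h import *
go(.561,-.314,.157,97.3)
st=state();print(st['tcp_pos'],st['gripper_width'])"
```

```text
shift [-267.4  -66.8    4. ] turn [ 0.4   0.14 -0.01]
[ 0.59330588 -0.0402326   0.16085248] 0.07364272033187566
```

play_rows(increments=[[[-48, -12, 0], [0, 0, 0]], [[-96, -24, 0], [0, 0, 0]], [[-144, -36, 0], [0, 0, 0]], [[-192, -48, 0], [0, 0, 0]], [[-240, -60, 0], [0, 0, 0]], [[-267, -66, 0], [0, 0, 0]], [[-267, -66, 0], [0, 0, 0]], [[-267, -66, 40], [0, 0, 0]], [[-267, -66, 80], [0, 0, 0]], [[-267, -66, 80], [0, 0, 0]], [[-267, -66, 80], [0, 0, 0]]])

```text
clock: 38.85
tcp_pos: [0.5595, -0.3124, 0.0764]
tool_rot: [[-0.127, 0.992, -0.001], [0.992, 0.127, 0.001], [0.001, -0.001, -1.0]]
contact_force: [0.1, -0.2, 0.8]
gripper_width: 0.0741
finger_force: 0.0
```

```bash
python3 -c "
from h import *
go(.561,-.314,.0255,97.3)
st=state();print(st['tcp_pos'],st['gripper_width'])"
```

```text
shift [-1.8  1.4 50.9] turn [-0.04 -0.05  0.01]
[ 0.55946739 -0.31244899  0.07635529] 0.07406467736088011
```

play_rows(increments=[[[-1, 1, 30], [0, 0, 0]], [[-1, 1, 51], [0, 0, 0]], [[-1, 1, 51], [0, 0, 0]], [[-1, 1, 51], [0, 0, 0]]])

```text
clock: 39.25
tcp_pos: [0.5615, -0.3143, 0.027]
tool_rot: [[-0.127, 0.992, 0.002], [0.992, 0.127, -0.001], [-0.001, 0.001, -1.0]]
contact_force: [-0.5, -0.1, 0.3]
gripper_width: 0.0739
finger_force: 0.0
```

play_rows(increments=[[[0, 0, 0], [0, 0, 0]], [[0, 0, 0], [0, 0, 0]], [[0, 0, 0], [0, 0, 0]], [[0, 0, 0], [0, 0, 0]], [[0, 0, 0], [0, 0, 0]]], grip=40)

```text
clock: 39.75
tcp_pos: [0.5615, -0.3145, 0.0271]
tool_rot: [[-0.127, 0.992, 0.003], [0.992, 0.127, -0.002], [-0.002, 0.002, -1.0]]
contact_force: [-2.9, 1.3, 12.6]
gripper_width: 0.0494
finger_force: 49.6
```

play_rows(increments=[[[0, 0, -20], [0, 0, 0]], [[0, 0, -60], [0, 0, 0]], [[0, 0, -110], [0, 0, 0]], [[0, 0, -140], [0, 0, 0]], [[0, 0, -140], [0, 0, 0]]])

```text
clock: 40.25
tcp_pos: [0.5623, -0.315, 0.1702]
tool_rot: [[-0.127, 0.992, 0.006], [0.992, 0.127, -0.005], [-0.005, 0.006, -1.0]]
contact_force: [0.7, 0.5, -2.8]
gripper_width: 0.05
finger_force: 53.3
```

```bash
python3 -c "
from h import *
go(.582,.033,.167,97.3)
st=state();print(st['tcp_pos'],st['gripper_width'])"
```

```text
shift [342.7  63.7   1.7] turn [ 0.32  0.3  -0.01]
[ 0.56225966 -0.31503122  0.17020057] 0.050031778843270196
```

play_rows(increments=[[[48, 9, 0], [0, 0, 0]], [[96, 18, 0], [0, 0, 0]], [[144, 27, 0], [0, 0, 0]], [[192, 36, 0], [0, 0, 0]], [[240, 45, 0], [0, 0, 0]], [[288, 54, 0], [0, 0, 0]], [[336, 63, 0], [0, 0, 0]], [[343, 65, 0], [0, 0, 0]], [[343, 65, 30], [0, 0, 0]], [[343, 65, 60], [0, 0, 0]], [[343, 65, 60], [0, 0, 0]], [[343, 65, 60], [0, 0, 0]]])

```text
clock: 41.45
tcp_pos: [0.5813, 0.0343, 0.1051]
tool_rot: [[-0.127, 0.992, -0.001], [0.992, 0.127, 0.0], [0.0, -0.001, -1.0]]
contact_force: [-0.1, 0.4, -3.1]
gripper_width: 0.0493
finger_force: 53.3
```

```bash
python3 -c "
from h import *
go(.582,.033,.032,97.3)
st=state();print(st['tcp_pos'],st['gripper_width'])"
```

```text
shift [-1.4  0.6 73.1] turn [-0.06 -0.01 -0.03]
[0.58132593 0.03432726 0.10510322] 0.04934468424837555
```

play_rows(increments=[[[-1, 0, 35], [0, 0, 0]], [[-1, 0, 62], [0, 0, 0]], [[-1, 0, 72], [0, 0, 0]], [[-1, 0, 74], [0, 0, 0]], [[-1, 0, 74], [0, 0, 0]]])

```text
clock: 41.95
tcp_pos: [0.5826, 0.0334, 0.0322]
tool_rot: [[-0.127, 0.992, 0.002], [0.992, 0.127, -0.0], [-0.0, 0.002, -1.0]]
contact_force: [0.3, 1.0, -1.9]
gripper_width: 0.0493
finger_force: 55.3
```

play_rows(increments=[[[0, 0, 1], [0, 0, 0]], [[0, 0, 1], [0, 0, 0]]])

```text
clock: 42.15
tcp_pos: [0.5827, 0.0334, 0.031]
tool_rot: [[-0.127, 0.992, 0.002], [0.992, 0.127, -0.0], [-0.001, 0.002, -1.0]]
contact_force: [0.3, -2.0, 0.2]
gripper_width: 0.0495
finger_force: 55.4
```

play_rows(increments=[[[0, 0, 0.5], [0, 0, 0]], [[0, 0, 0.5], [0, 0, 0]]])

```text
clock: 42.35
tcp_pos: [0.5826, 0.0333, 0.0308]
tool_rot: [[-0.127, 0.992, 0.002], [0.992, 0.127, -0.001], [-0.001, 0.002, -1.0]]
contact_force: [-1.6, -1.2, 9.2]
gripper_width: 0.0497
finger_force: 56.5
```

play_rows(increments=[[[0, 0, 0], [0, 0, 0]], [[0, 0, 0], [0, 0, 0]], [[0, 0, 0], [0, 0, 0]], [[0, 0, -40], [0, 0, 0]], [[0, 0, -90], [0, 0, 0]], [[0, 0, -140], [0, 0, 0]], [[-40, 0, -180], [0, 0, 0]], [[-90, 0, -200], [0, 0, 0]], [[-90, 0, -200], [0, 0, 0]], [[-90, 0, -200], [0, 0, 0]]], grip=72)

```text
clock: 43.35
tcp_pos: [0.5935, -0.0571, 0.2297]
tool_rot: [[-0.125, 0.992, 0.001], [0.992, 0.125, -0.0], [-0.0, 0.001, -1.0]]
contact_force: [0.7, 0.4, -0.1]
gripper_width: 0.0719
finger_force: 0.0
```

```bash
python3 -c "
from h import *
import pickle
w=snapshot('wrist');pickle.dump(w,open('w.pkl','wb'))
cv2.imwrite('pics/w8.png',cv2.resize(w['image'],(800,600)))
st=state();print(st['tcp_pos'],st['contact_force'])"
```

```text
[ 0.59304297 -0.05580127  0.2289051 ] [ 0.78461284  0.05652008 -0.0335625 ]
```

View pics/w8.png

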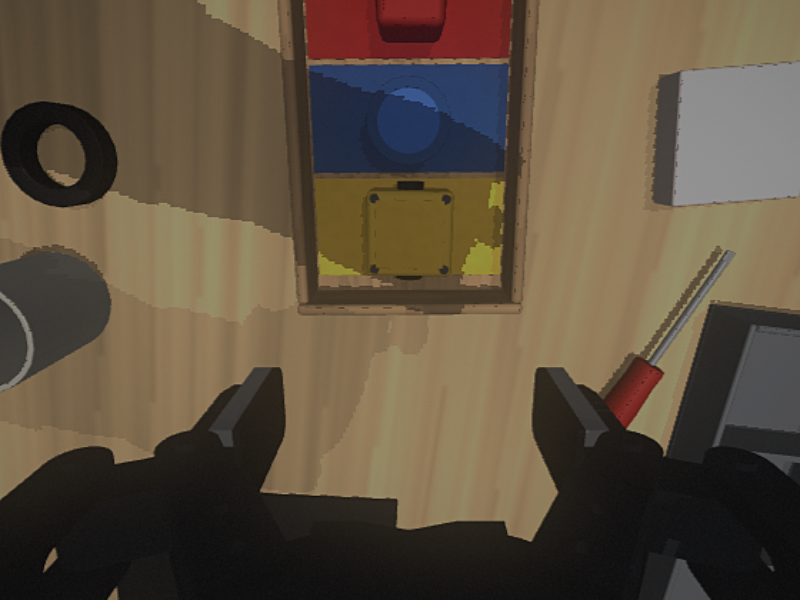

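Each thing stands centred in the bay of its own colour: tub (408,120), junction box (410,230), tape (410,15). Handing in.

```bash
python3 -c "
from h import *
print(hand_in())"
```

```text
the job is handed in; nothing more can be done
None
```

The job is handed in: the strap lies inside the white outline, and the junction box, screw tub and tape measure stand in the bays of their own colours. The system gave no verdict back.

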